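# Reset a tripped lift governor after its test run

## Task

The lift governor on the shelf has tripped in its test run; reset it with the closed fingertips, only pressing and never gripping or lifting anything. First switch the test drive off by pressing down the raised end of the rocker (the end nearer the cable gland) on the loose switch housing, then press down the flat tail of the governor's pawl until its nose snaps clear of the ratchet disc, and last press the mushroom-headed reset plunger on top of the overspeed switch until it latches in. Do not shove the switch housing about, and leave the spare parts and the tin where they lie.

Things in the scene. Friction and masses are not known exactly. Their poses are not given: they have to be found in the camera images.
- governor: Lift governor bolted down on the shelf. Bed 120 (x) x 390 (y) x 12 mm; origin at the centre of its underside, z up. Upright 200 mm sheave in the y-z plane, axle at y -25, z 125 mm, top at z 225. Toothed ratchet disc (120 mm) on its +x side. Pivot pin block with the pawl: x 27, y 105 mm, 183 mm high. Overspeed switch (42 x 36 mm body) on a bracket: x 0, y -160 mm, top at z 174.
- pawl (a joint): Angle of the governor's cast pawl about its pin (rad). 0 = tripped, nose down in the ratchet disc (the start); 0.20 = clear of it. Pressing the tail down raises it. A snap spring holds it at either end and throws it over past half-way (0.10): about 5 N at the tail to start it, less as it moves; it stops solid at 0.20.
- pawl_tail (a point): Centre of the flat top of the pawl's tail, 24 mm (governor x) by 38 mm (governor y): press straight down here. 173 mm above the shelf at the start, goes down 13 mm; 66 mm from the pawl's pin, on the side away from the ratchet disc. Nothing near it is taller but the pivot block's fork (183 mm), 44 mm inboard. Moves with the pawl.
- reset_plunger (a joint): Travel of the overspeed switch's reset plunger (m). 0 = standing out, tripped (the start); 0.007 = latched in. A snap latch holds it at either end and takes it over past half-way (0.0035): about 4.5 N to start it, less as it goes in; it stops solid at 0.007.
- plunger_top (a point): Centre of the top of the reset plunger's black mushroom head, 30 mm across, 8 mm thick, on top of the overspeed switch; 197 mm above the shelf standing out, goes straight down 7 mm and stays above the switch body. The sheave begins 35 mm away towards governor +y and at its crown is 28 mm higher. Moves with the plunger.
- switch_housing: Enamelled metal switch housing standing loose on rubber feet, about 1.5 kg, 120 (x) x 90 (y) x 68 mm high; origin at the centre of its underside, z up. A gland on its +x end reaches 22 mm out. The rocker, 65 mm long (x) by 34 mm wide (y), lies in the middle of its top. Only pressed from above, not lifted or shoved.
- rocker (a joint): Angle of the rocker (rad). 0 = on (the start): the end towards the housing's +x stands up; 0.30 = off: that end is down. A snap spring holds it at either end and takes it over past half-way (0.15): about 3.5 N at the raised end to start it, less as it moves; it stops solid at 0.30.
- rocker_raised_end (a point): Point to press straight down, on top of the rocker's raised end, 20 mm from the rocker's middle towards the housing's +x, on its centre line; 93 mm above the shelf at the start, goes down about 7 mm and stays some 14 mm above the housing's top; nothing taller on the housing. Moves with the rocker.
- spare_pawl: Bystander: loose spare cast pawl lying on its side, 175 mm long, 33 mm wide, 24 mm high, long direction along its y. Origin at its bore on its underside. Leave it.
- spare_ratchet: Bystander: loose spare toothed ratchet disc lying flat, 120 mm across, 16 mm high at the hub. Origin at the centre of its underside. Leave it.
- spare_pin_block: Bystander: loose spare pivot pin block, 52 x 38 mm, 67 mm high, with a pin 60 mm long through its fork. Origin at the centre of its underside. Leave it.
- grease_tin: Bystander: closed round tin 56 mm across, 55 mm high. Origin at the centre of its underside. Leave it.

How it is judged:
By the outcome, as a careful person would: the job done as asked, in the order asked, and still so for the second after the job is handed in, with the robot touching nothing.
It also fails if it takes over 48 s, if anything falls off the work surface, if the arm or the gripper's body presses on something with over 40 N, if the wrist force passes 120 N, or if a joint passes its speed limit or range.

## Robot

A 6-joint arm with a two-finger parallel gripper is mounted at the origin on the work surface. World frame = base frame: x ahead of the robot, y to its left, z up, the work surface at z = 0. Lengths are in m, angles in rad, forces in N, time in s.
With the tool pointing down it reaches from about 0.425 to 0.95 m from the base axis. Payload 3.5 kg.
Tool frame: the origin (TCP) lies midway between the tips of the shut fingers; the grasp point (between the pads) lies 19 mm behind it; z points along the fingers, y is the line along which they close (so a half turn about z gives the same grasp; the last joint's range is limited). The gripper opens to 85 mm and grips with 20 to 120 N. Pads are 22 mm wide; open, the fingers measure 114 mm over their backs; the gripper's body (76 mm by 85 mm) begins 54 mm behind the grasp point. The pads swing forward as they close: fully open they stand 13 mm farther back than shut.
Start: joints at [1.135, 0.286, 1.577, -0, 1.279, -0.15], TCP at [0.19, 0.648, 0.231] pointing down, gripper open.
Joint ranges: [-2.77, 2.77], [-0.9, 2.22], [0.21, 2.48], [-1.53, 4.67], [0.24, 2.81], [-2.84, 2.84]. Speed limits (rad/s): [2.79, 2.79, 3.14, 3.14, 3.14, 3.14].

## Interface

Orientations are given as a unit quaternion [x, y, z, w].
In Python, from plant import ctrl, cams, order gives the robot as it stands.
- The arm moves only by the tool move_arm, never from a script. Its argument "plan" is one flat list of numbers, 7 for each row, row after row: the shift along the world's x, y, z in mm, then the turn, a rotation vector about the world's x, y, z in degrees, then the finger opening in mm, from 0 to 85.4. A call has 1 to 12 rows; each row shifts and turns the commanded pose from where the row before left it; what a row does not reach is not made up. A row lasts 1/10 s, in which the tool goes at most 50 mm and 8.59 degrees, less where a joint would pass 70% of its speed; a pose out of reach is approached as far as the arm can. A call is refused whole if a number of a shift passes 50 or a number of a turn 8.59, either way. A call with a gripper value outside its range is refused whole. The fingers move at their own pace and stop on an object; "newtons" is the grip in N (left out, the last holds). Time passes only in rows, so rows that do not move let the fingers close. It gives the time, the measured TCP pose, the force, the opening and the grip force at its end, in the units of the state.
- ctrl.get_state(): the state, without advancing time (a new reading comes with each control period).
- cams.read_camera(name): name is "side" or "top" or "wrist"; returns a dict with "color" (480x640x3 uint8, red, green, blue), "fov_y" (degrees; the focal length in pixels is half the picture's height over the tangent of half this angle, whatever the lens; pixels are square), "cx", "cy" (the principal point, pixels), "origin" and "orientation" of the camera in the world; the wrist camera has in their place "T_tool_cam" (4x4, takes a point from camera to tool coordinates, whose origin is the TCP and whose axes are the flange's). Camera axes: x right, y up, looking along -z (the intrinsics and any distortion apply to the point x, -y, -z); pixel columns grow to the right and rows downward; lengths in m; the calibration is good to about 2 mm. A picture is of the moment at which its call begins: read the wrist's pose just before it. There is no depth.
- order.sign_off(): hands the job in; it is judged then, once.
The state is a dict: "time": time; "qpos": joint angles; "dq": joint speeds; "joint_efforts": joint torques, N m; "eef_pos": TCP position; "tcp_rot": TCP orientation; "contact_force": force on the tool from outside, world axes, zero at the start; "wrist_torque": the same for the moment, N m; "opening": opening from 0.0 (shut) to 1.0 (fully open); "finger_force": force on a finger pad.
Only numpy, scipy, OpenCV 4.12 (cv2) and the standard library are available. Lean on these libraries where they do the work, as an engineer would, in place of code of your own. Each camera call takes 0.05 s, during which the arm holds its last target. There are 200 camera calls.

## Working session

There is one attempt and no reset: what is moved stays moved. The work goes in short steps, Python scripts to look and compute and a tool call to move; the robot and the scene stay as the last step left them, time stands still between calls to the robot, and variables do not carry over. Pictures are saved under pics/ and viewed, at most 10 in all, crops included, and the job is handed in when it is done.

Besides the shell and the picture viewer there is one more tool, called after "Emit:" in YAML: its name, and indented under it one key for each argument. move_arm: Moves the arm, as the interface text tells. Its arguments: {"type":"object","properties":{"plan":{"type":"array","items":{"type":"number"}},"newtons":{"type":"number"}},"required":["plan"]}

```bash
ls; mkdir -p pics; python3 - <<'E'
from plant import ctrl,cams
import cv2,json
for n in("top","side"):
    c=cams.read_camera(n); cv2.imwrite(f"pics/{n}0.png",c["color"][:,:,::-1])
    print(n,{k:v for k,v in c.items() if k!="color"})
s=ctrl.get_state();print(s)
c=cams.read_camera("wrist");print({k:v for k,v in c.items() if k!="color"})
E
```

```text
pics
top {'fov_y': 45.97276842534092, 'cx': 316.0517051281646, 'cy': 243.13072897607785, 'origin': array([ 0.51643478, -0.01776354,  1.48178401]), 'orientation': array([ 0.02380143, -0.03896283, -0.70314189,  0.70958219])}
side {'fov_y': 47.61329856953478, 'cx': 306.9108877609551, 'cy': 240.39734526691853, 'origin': array([0.56491287, 0.94595532, 0.76594118]), 'orientation': array([-0.0111821 ,  0.47776139,  0.87799371, -0.02731404])}
{'time': 0.1, 'qpos': array([ 1.13499525e+00,  2.87080694e-01,  1.57804314e+00, -1.42566885e-05,
        1.27858971e+00, -1.50001553e-01]), 'dq': array([ 0.00026605, -0.00202341, -0.00232919, -0.00087289, -0.00054207,
       -0.00044277]), 'joint_efforts': array([ 8.27353379e-04, -4.07292938e+01, -2.93700743e+01, -1.51544386e-04,
        3.42794061e-03, -2.08642251e-05]), 'eef_pos': array([0.19002041, 0.64707992, 0.23007629]), 'tcp_rot': array([ 1.42411795e-01,  9.89806929e-01, -1.01724897e-03, -2.99649516e-04]), 'contact_force': array([ 0.77053583, -0.34197783,  0.2522842 ]), 'wrist_torque': array([0.00687244, 0.00541128, 0.01394231]), 'finger_force': 0.0, 'opening': 1.0018976472085657}
{'fov_y': 58.843240009041494, 'cx': 316.2201290335193, 'cy': 241.79856661423847, 'T_tool_cam': array([[-3.58050232e-04,  9.47212338e-01,  3.20606705e-01,
         8.17074243e-02],
       [ 9.99999929e-01,  3.77624565e-04,  1.12149814e-06,
        -6.89811421e-04],
       [-1.20006671e-04,  3.20606683e-01, -9.47212405e-01,
        -1.42887939e-01],
       [ 0.00000000e+00,  0.00000000e+00,  0.00000000e+00,
         1.00000000e+00]])}
```

View pics/top0.png

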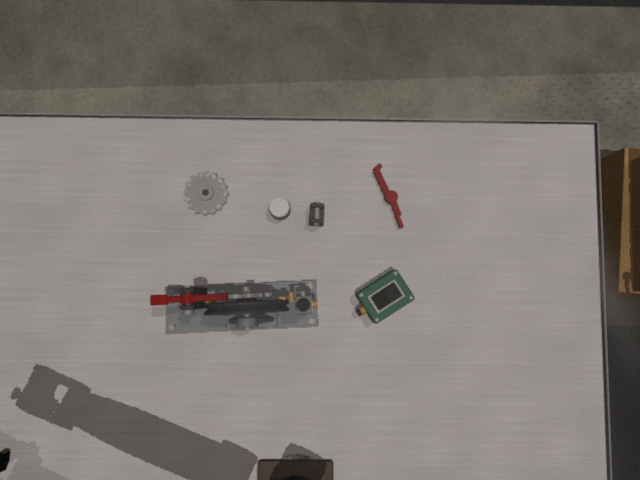

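View pics/side0.png

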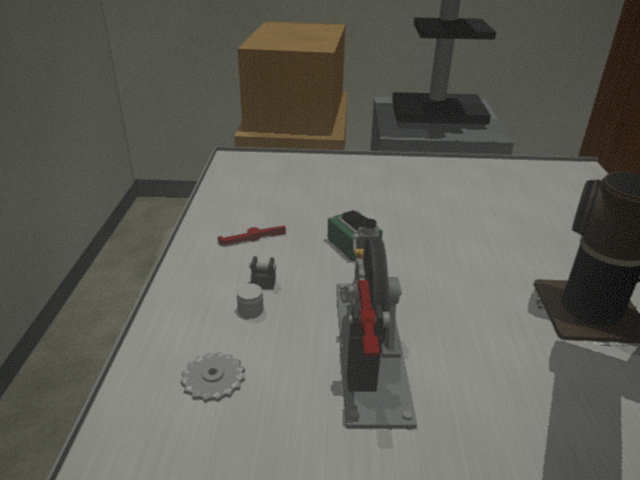

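The top view shows the governor with pawl tail near (158,300) and plunger near (303,305), and the housing near (385,296) with its gland at (360,311). The side view agrees. I'll enlarge the top view.

```bash
python3 - <<'E'
import cv2
i=cv2.imread("pics/top0.png")
c=i[260:345,140:420]
c=cv2.convertScaleAbs(cv2.resize(c[:, :],None,fx=2.85,fy=2.85,interpolation=3),alpha=1.5,beta=15)
a=cv2.resize(i[262:342,140:240],(400,320),interpolation=3)
b=cv2.resize(i[262:342,280:380],(400,320),interpolation=3)
d=cv2.resize(i[257:337,330:430],(400,320),interpolation=3)
import numpy as np
m=np.vstack([np.hstack([a,b]),np.hstack([d,d*0])])[:600]
cv2.imwrite("pics/crop0.png",cv2.convertScaleAbs(m,alpha=1.5,beta=15))
E
cat > h.py <<'E'
import numpy as np
from scipy.spatial.transform import Rotation as R
from plant import ctrl,cams
def cam(n):
    s=ctrl.get_state(); c=cams.read_camera(n)
    if n=="wrist":
        T=np.eye(4);T[:3,:3]=R.from_quat(s["tcp_rot"]).as_matrix();T[:3,3]=s["eef_pos"];T=T@c["T_tool_cam"]
        return c,T[:3,:3],T[:3,3]
    return c,R.from_quat(c["orientation"]).as_matrix(),c["origin"]
def pt(C,u,v,z):
    c,M,o=C; f=240/np.tan(np.radians(c["fov_y"]/2))
    d=M@np.array([(u-c["cx"])/f,-(v-c["cy"])/f,-1]); return o+d*(z-o[2])/d[2]
def px(C,p):
    c,M,o=C; f=240/np.tan(np.radians(c["fov_y"]/2)); q=M.T@(np.array(p)-o)
    return c["cx"]-f*q[0]/q[2], c["cy"]+f*q[1]/q[2]
E
```

```text
(no output)
```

View pics/crop0.png

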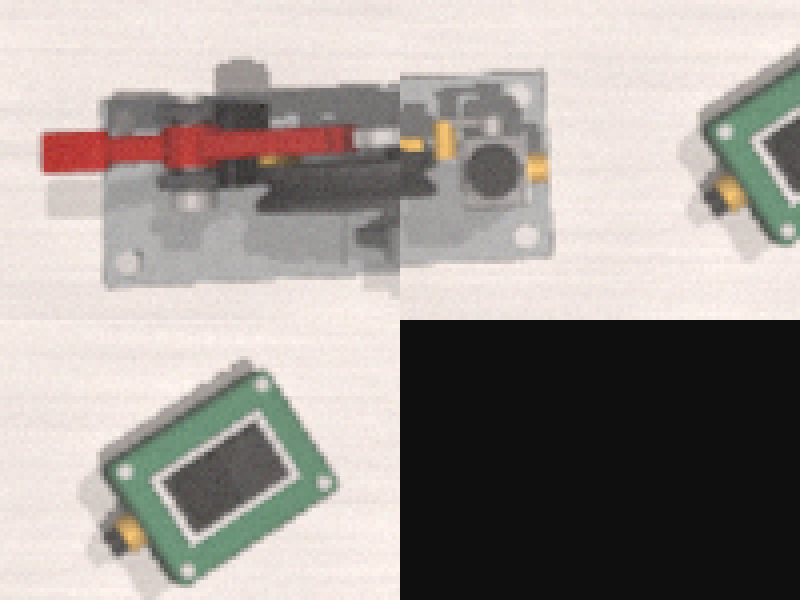

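```bash
python3 - <<'E'
from h import *
C=cam("top");S=cam("side")
f=lambda n,u,v,z:print(n,(pt(C,u,v,z)*1000).round(1))
f("tail",158.5,300,.173);f("plunger",303.3,304.5,.197)
for q in((166.3,333.8),(166.3,285.8),(316.3,279.5),(318,326)):f("bed",*q,.012)
a=np.array([pt(C,*q,.068) for q in((356.3,292.5),(395.5,270),(414.3,298.3),(376.8,323.3))])
print(a*1000,a.mean(0)*1000)
ax=(a[0]+a[3]-a[1]-a[2]);ax/=np.linalg.norm(ax);print("housing x",ax,np.degrees(np.arctan2(ax[1],ax[0])))
f("rockerctr",387,296.3,.085);f("gland",362.5,310.3,.034)
p=pt(C,387,296.3,.085)+.02*ax;print("raised",p)
for q in (pt(C,158.5,300,.173),pt(C,303.3,304.5,.197),p):print(px(S,q))
E
```

```text
tail [498.8 314.2 173. ]
plunger [491.6 -17.2 197. ]
bed [410.8 332.4  12. ]
bed [533.2 336.2  12. ]
bed [552.7 -50.2  12. ]
bed [433.2 -55.5  12. ]
[[ 519.86918448 -148.99652589   68.        ]
 [ 576.85686992 -247.31736735   68.        ]
 [ 506.62793312 -294.11108763   68.        ]
 [ 444.07272782 -200.14431496   68.        ]] [ 511.85667884 -222.64232396   68.        ]
housing x [-0.52797474  0.84926007  0.        ] 121.86871833034373
rockerctr [ 511.1 -223.3   85. ]
gland [ 474.9 -168.1   34. ]
raised [ 0.50055617 -0.20626757  0.085     ]
(np.float64(370.50146217335566), np.float64(341.5701678450731))
(np.float64(368.4880574156873), np.float64(220.04613523860658))
(np.float64(358.91227749135163), np.float64(219.82255184981346))
```

Emit:
move_arm:
  plan: [10,-35,20,0,0,0,0,25,-35,20,0,0,0,0,25,-35,15,0,0,-7,0,25,-35,15,0,0,-7,0,25,-35,15,0,0,-7,0,25,-35,10,0,0,-7,0,25,-35,0,0,0,-7,0,25,-35,0,0,0,-7,0,25,-35,0,0,0,0,0,25,-35,0,0,0,0,0,25,-35,0,0,0,0,0,20,-35,0,0,0,0,0]

```text
time: 1.45
eef_pos: [0.4711, 0.2259, 0.3263]
tcp_rot: [0.488, 0.873, 0.0, 0.0]
contact_force: [0.2, -0.2, -0.5]
opening: -0.001
finger_force: 0.0
```

Emit:
move_arm:
  plan: [5,-36,0,0,0,0,0,5,-36,0,0,0,0,0,5,-36,0,0,0,0,0,5,-36,0,0,0,0,0,0,-36,0,0,0,0,0,0,-36,0,0,0,0,0,0,-36,0,0,0,0,0,0,-36,0,0,0,0,0,0,-36,0,0,0,0,0,0,-36,-20,0,0,0,0,0,-36,-30,0,0,0,0,0,-36,-30,0,0,0,0]

```text
time: 2.65
eef_pos: [0.4903, -0.206, 0.2462]
tcp_rot: [0.488, 0.873, -0.0, 0.001]
contact_force: [0.3, -1.1, 1.0]
opening: -0.001
finger_force: 0.0
```

Emit:
move_arm:
  plan: [0,0,0,0,0,0,0,0,0,0,0,0,0,0]

```text
time: 2.85
eef_pos: [0.4897, -0.2045, 0.2455]
tcp_rot: [0.488, 0.873, 0.0, -0.001]
contact_force: [-0.0, 0.2, 0.1]
opening: -0.003
finger_force: 0.0
```

```bash
python3 - <<'E'
from h import *
import cv2
C=cam("wrist");cv2.imwrite("pics/w1.png",C[0]["color"][:,:,::-1])
s=ctrl.get_state();print(s["time"],s["eef_pos"],R.from_quat(s["tcp_rot"]).as_matrix().round(3),s["contact_force"],s["opening"])
print(px(C,[.5005,-.206,.093]),px(C,[.511,-.223,.085]))
E
```

```text
2.9 [ 0.49048432 -0.20417012  0.24691416] [[-0.524  0.852  0.001]
 [ 0.852  0.524  0.   ]
 [-0.     0.001 -1.   ]] [0.3935165  0.1164501  0.08716642] -0.0017879904845622624
(np.float64(327.9021245022746), np.float64(227.11877540866135)) (np.float64(327.4980451318946), np.float64(249.41037761509395))
```

View pics/w1.png

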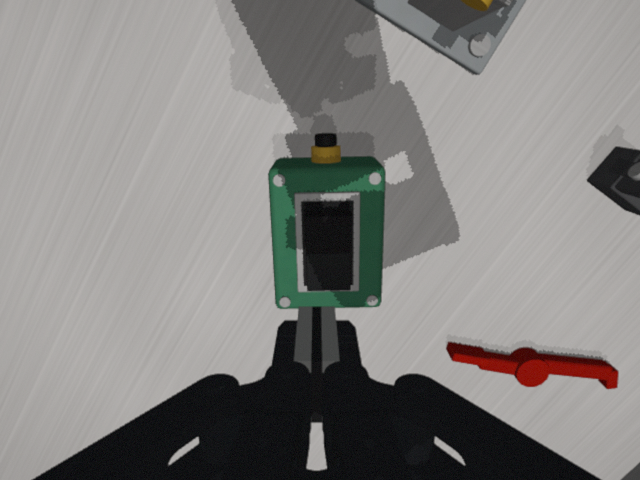

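The wrist view shows the rocker from (328,201), the gland end, to (328,290), well centred on the predicted point at (328,227).

```bash
python3 - <<'E'
from h import *
C=cam("wrist")
a=pt(C,328,201,.096);b=pt(C,328,290,.077);d=(a-b)[:2];print(a,b,np.linalg.norm(d),(a+b)[:2]/2+.02*d/np.linalg.norm(d),ctrl.get_state()["eef_pos"])
E
```

```text
[ 0.4911733  -0.18916219  0.096     ] [ 0.53300209 -0.25491195  0.077     ] 0.07792739412592899 [ 0.50135237 -0.20516245] [ 0.49088986 -0.20393478  0.24772093]
```

Emit:
move_arm:
  plan: [5,0,-30,0,0,0,0,5,-1,-40,0,0,0,0,0,0,-40,0,0,0,0,0,0,-25,0,0,0,0,0,0,-8,0,0,0,0,0,0,0,0,0,0,0]

```text
time: 3.55
eef_pos: [0.5007, -0.2045, 0.1037]
tcp_rot: [0.487, 0.873, 0.0, -0.0]
contact_force: [0.1, -0.4, 0.8]
opening: -0.005
finger_force: 0.0
```

Emit:
move_arm:
  plan: [0,0,-2,0,0,0,0,0,0,-2,0,0,0,0,0,0,-2,0,0,0,0,0,0,-2,0,0,0,0,0,0,-1,0,0,0,0]

```text
time: 4.05
eef_pos: [0.5005, -0.2054, 0.0948]
tcp_rot: [0.488, 0.873, 0.0, 0.0]
contact_force: [-1.5, 1.9, 4.1]
opening: -0.001
finger_force: 1.7
```

Emit:
move_arm:
  plan: [0,0,-1,0,0,0,0,0,0,-1,0,0,0,0,0,0,-1,0,0,0,0,0,0,-1,0,0,0,0]

```text
time: 4.45
eef_pos: [0.5001, -0.2054, 0.0899]
tcp_rot: [0.488, 0.873, -0.0, -0.0]
contact_force: [-0.1, -0.7, -0.6]
opening: -0.0
finger_force: 0.0
```

Emit:
move_arm:
  plan: [0,0,-1,0,0,0,0,0,0,-1,0,0,0,0,0,0,-1,0,0,0,0]

```text
time: 4.75
eef_pos: [0.5002, -0.2054, 0.0873]
tcp_rot: [0.488, 0.873, -0.0, -0.0]
contact_force: [-2.2, 1.1, 4.9]
opening: -0.0
finger_force: 2.7
```

Emit:
move_arm:
  plan: [0,0,-1,0,0,0,0,0,0,-1,0,0,0,0]

```text
time: 4.95
eef_pos: [0.5003, -0.2054, 0.0871]
tcp_rot: [0.488, 0.873, -0.0, -0.001]
contact_force: [-6.5, 3.0, 14.0]
opening: 0.004
finger_force: 7.1
```

Emit:
move_arm:
  plan: [0,0,4,0,0,0,0,0,0,20,0,0,0,0,0,0,40,0,0,0,0,0,0,40,0,0,0,0,-5,0,40,0,0,0,0,-5,0,20,0,0,0,0,0,0,0,0,0,0,0,0,0,0,0,0,0,0]

```text
time: 5.75
eef_pos: [0.4901, -0.2053, 0.2487]
tcp_rot: [0.488, 0.873, 0.0, -0.0]
contact_force: [0.7, 0.1, -0.6]
opening: -0.001
finger_force: 0.0
```

```bash
python3 - <<'E'
from h import *
import cv2
C=cam("wrist");cv2.imwrite("pics/w2.png",C[0]["color"][:,:,::-1])
T=cam("top")[0]["color"][:,:,::-1]
S=cam("side")[0]["color"][:,:,::-1]
z=lambda a:cv2.resize(a,(400,300),interpolation=3)
a=cv2.imread("pics/side0.png")
m=np.vstack([np.hstack([z(C[0]["color"][100:340,160:480,::-1]),z(T[257:332,330:430])]),np.hstack([z(a[195:270,310:410]),z(S[195:270,310:410])])])
cv2.imwrite("pics/v2.png",m);print(ctrl.get_state()["eef_pos"])
E
```

```text
[ 0.48943616 -0.20480056  0.2467641 ]
```

View pics/v2.png

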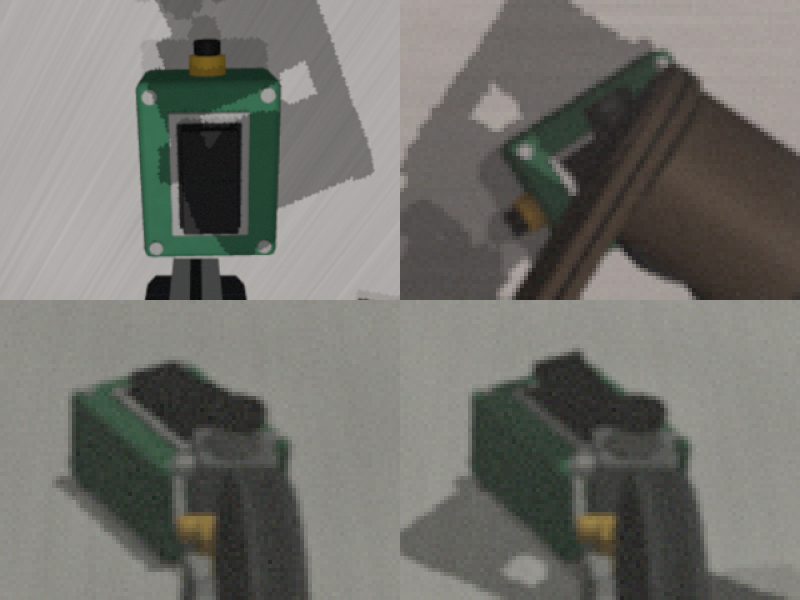

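The side crop shows the far end up and the gland end down, so the rocker is off. The housing has not moved. The pawl tail is next.

Emit:
move_arm:
  plan: [0,0,30,0,0,0,0,0,10,40,0,0,0,0,0,40,10,0,0,0,0,0,42,0,0,0,0,0,0,42,0,0,0,0,0,0,42,0,0,0,0,0,0,42,0,0,0,0,0,0,42,0,0,0,0,0,0,42,0,0,0,0,0,0,42,0,0,0,0,0,0,42,0,0,0,0,0,0,42,0,0,0,0,0]

```text
time: 7.1
eef_pos: [0.4896, 0.2244, 0.3273]
tcp_rot: [0.488, 0.873, -0.001, -0.001]
contact_force: [0.9, -0.3, 0.2]
opening: 0.003
finger_force: 0.0
```

Emit:
move_arm:
  plan: [2,30,0,0,0,-7,0,2,30,0,0,0,-7,0,2,20,0,0,0,-7,0,3,10,0,0,0,-7,0,0,0,-20,0,0,0,0,0,0,0,0,0,0,0,0,0,0,0,0,0,0]

```text
time: 7.8
eef_pos: [0.4987, 0.3124, 0.3073]
tcp_rot: [0.684, 0.729, -0.002, -0.001]
contact_force: [-0.2, 0.1, 0.4]
opening: 0.004
finger_force: 0.0
```

```bash
python3 - <<'E'
from h import *
import cv2
C=cam("wrist");i=C[0]["color"][:,:,::-1].copy()
cv2.imwrite("pics/w3.png",i)
print(ctrl.get_state()["eef_pos"],px(C,[.4995,.3135,.173]))
for p in((.499,.314),):print(p)
E
```

```text
[0.49914907 0.31240546 0.30856211] (np.float64(317.4525689668625), np.float64(222.97488298977143))
(0.499, 0.314)
```

View pics/w3.png

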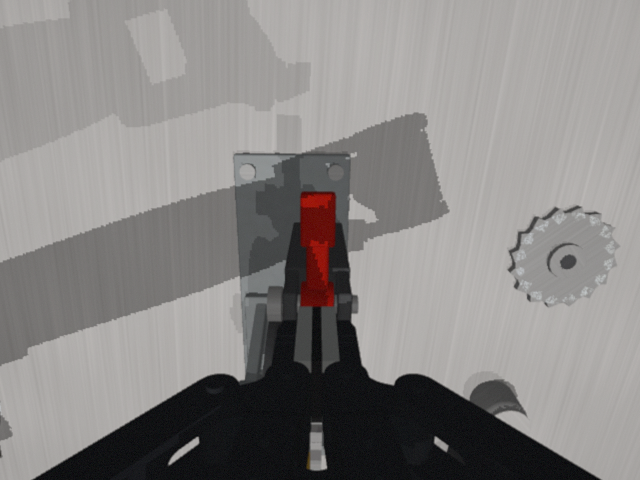

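The tail pad spans v 193–247 at u 318. Its centre is (318,220), about 1 mm from the prediction.

Emit:
move_arm:
  plan: [0,2,-30,0,0,0,0,0,0,-40,0,0,0,0,0,0,-40,0,0,0,0,0,0,-15,0,0,0,0,0,0,0,0,0,0,0]

```text
time: 8.35
eef_pos: [0.4981, 0.3138, 0.1821]
tcp_rot: [0.685, 0.729, -0.002, -0.001]
contact_force: [0.6, -0.8, 0.9]
opening: 0.002
finger_force: 0.0
```

Emit:
move_arm:
  plan: [0,0,-2,0,0,0,0,0,0,-2,0,0,0,0,0,0,-2,0,0,0,0,0,0,-2,0,0,0,0,0,0,-2,0,0,0,0,0,0,-1,0,0,0,0]

```text
time: 8.95
eef_pos: [0.4992, 0.3146, 0.1733]
tcp_rot: [0.684, 0.729, -0.0, -0.0]
contact_force: [0.5, 0.8, 0.3]
opening: -0.001
finger_force: 0.0
```

Emit:
move_arm:
  plan: [0,0,-1,0,0,0,0,0,0,-1,0,0,0,0,0,0,-1,0,0,0,0,0,0,-1,0,0,0,0,0,0,-1,0,0,0,0]

```text
time: 9.45
eef_pos: [0.4993, 0.3149, 0.168]
tcp_rot: [0.684, 0.729, 0.0, -0.0]
contact_force: [-1.4, 1.7, 1.9]
opening: -0.002
finger_force: 0.7
```

Emit:
move_arm:
  plan: [0,0,-1,0,0,0,0,0,0,-1,0,0,0,0,0,0,-1,0,0,0,0,0,0,-1,0,0,0,0]

```text
time: 9.85
eef_pos: [0.4992, 0.3144, 0.1638]
tcp_rot: [0.684, 0.729, -0.0, -0.0]
contact_force: [0.4, 0.2, 0.5]
opening: 0.001
finger_force: 0.0
```

Emit:
move_arm:
  plan: [0,0,-1,0,0,0,0,0,0,-1,0,0,0,0,0,0,-1,0,0,0,0]

```text
time: 10.15
eef_pos: [0.4994, 0.3146, 0.1615]
tcp_rot: [0.684, 0.729, 0.0, 0.0]
contact_force: [-0.4, 0.3, 4.5]
opening: -0.0
finger_force: 2.0
```

Emit:
move_arm:
  plan: [0,0,-1,0,0,0,0,0,0,-1,0,0,0,0]

```text
time: 10.35
eef_pos: [0.4995, 0.3146, 0.1613]
tcp_rot: [0.684, 0.729, -0.0, 0.0]
contact_force: [-3.6, -2.0, 10.0]
opening: -0.003
finger_force: 5.0
```

It snapped and hit the solid stop at about 161 mm. I'll lift, check, and go to the plunger.

Emit:
move_arm:
  plan: [0,0,4,0,0,0,0,0,0,25,0,0,0,0,0,0,40,0,0,0,0,0,0,45,0,0,0,0,0,0,45,0,0,0,0,0,-30,5,0,0,0,0,0,-42,0,0,0,0,0,0,-42,0,0,0,0,0,0,-42,0,0,0,0,0,0,-42,0,0,0,0,0,0,-42,0,0,0,0,0,-4,-42,0,0,0,0,0]

```text
time: 11.55
eef_pos: [0.4951, 0.031, 0.3232]
tcp_rot: [0.684, 0.729, 0.0, 0.0]
contact_force: [0.2, -0.4, 0.4]
opening: -0.001
finger_force: 0.0
```

Emit:
move_arm:
  plan: [-4,-40,0,0,0,0,0,0,-11,0,0,0,0,0,0,0,-20,0,0,0,0,0,0,0,0,0,0,0,0,0,0,0,0,0,0]

```text
time: 12.05
eef_pos: [0.4911, -0.0178, 0.303]
tcp_rot: [0.684, 0.729, -0.0, -0.001]
contact_force: [0.2, 0.7, 0.5]
opening: -0.002
finger_force: 0.0
```

```bash
python3 - <<'E'
from h import *
import cv2
C=cam("wrist");S=cam("side")[0]["color"][:,:,::-1];a=cv2.imread("pics/side0.png")
z=lambda a:cv2.resize(a,(400,300),interpolation=3)
w=C[0]["color"][:,:,::-1]
m=np.vstack([np.hstack([z(w[100:340,160:480]),z(w)]),np.hstack([z(a[265:400,290:470]),z(S[265:400,290:470])])])
cv2.imwrite("pics/v4.png",m);print(ctrl.get_state()["eef_pos"],px(C,[.4913,-.018,.197]))
E
```

```text
[ 0.49162346 -0.01772852  0.30405846] (np.float64(315.79348596446255), np.float64(238.3330475906807))
```

View pics/v4.png

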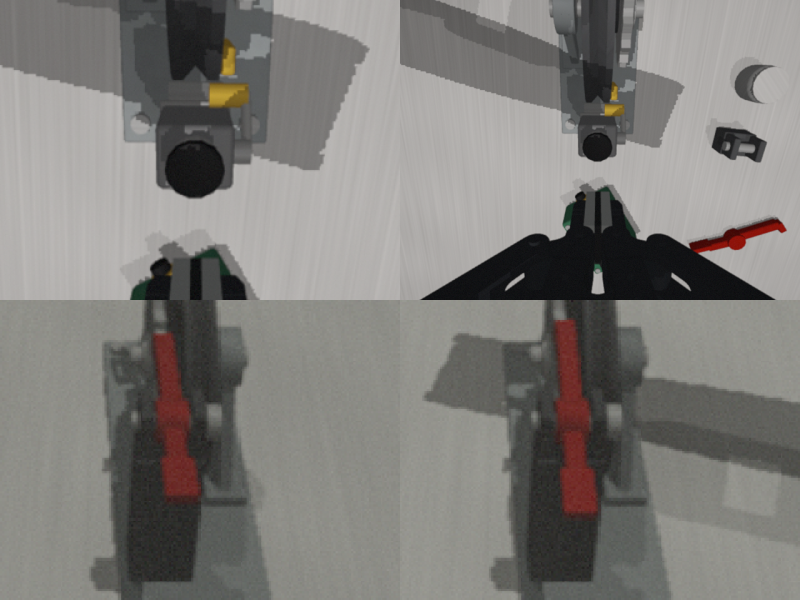

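The pawl stays reset, tail down and nose up. The plunger head is at (316,234) in the wrist image, within about 2 mm of the prediction.

Emit:
move_arm:
  plan: [0,1,-30,0,0,0,0,0,0,-40,0,0,0,0,0,0,-25,0,0,0,0,0,0,-5,0,0,0,0,0,0,0,0,0,0,0]

```text
time: 12.65
eef_pos: [0.4914, -0.017, 0.2035]
tcp_rot: [0.684, 0.729, -0.0, -0.0]
contact_force: [0.5, -0.1, 0.4]
opening: -0.0
finger_force: 0.0
```

Emit:
move_arm:
  plan: [0,0,-2,0,0,0,0,0,0,-2,0,0,0,0,0,0,-2,0,0,0,0,0,0,-1,0,0,0,0]

```text
time: 13.05
eef_pos: [0.4916, -0.0175, 0.197]
tcp_rot: [0.684, 0.729, 0.0, 0.001]
contact_force: [0.5, 0.4, 3.3]
opening: -0.0
finger_force: 1.9
```

Emit:
move_arm:
  plan: [0,0,-1,0,0,0,0,0,0,-1,0,0,0,0,0,0,-1,0,0,0,0]

```text
time: 13.35
eef_pos: [0.4914, -0.0175, 0.1933]
tcp_rot: [0.684, 0.729, 0.0, 0.0]
contact_force: [-0.7, 0.0, -0.5]
opening: -0.004
finger_force: 0.0
```

Emit:
move_arm:
  plan: [0,0,-1,0,0,0,0,0,0,-1,0,0,0,0,0,0,-1,0,0,0,0]

```text
time: 13.65
eef_pos: [0.4911, -0.0174, 0.19]
tcp_rot: [0.684, 0.729, -0.0, -0.0]
contact_force: [-2.4, 0.4, 4.8]
opening: -0.001
finger_force: 2.7
```

Emit:
move_arm:
  plan: [0,0,-1,0,0,0,0,0,0,-1,0,0,0,0]

```text
time: 13.85
eef_pos: [0.4912, -0.0174, 0.1899]
tcp_rot: [0.684, 0.729, -0.0, -0.0]
contact_force: [-4.2, 0.3, 11.0]
opening: -0.002
finger_force: 5.6
```

Emit:
move_arm:
  plan: [0,0,4,0,0,0,0,0,0,25,0,0,0,0,0,0,40,0,0,0,0,0,0,45,0,0,0,0,0,0,0,0,0,0,0,0,0,0,0,0,0,0]

```text
time: 14.45
eef_pos: [0.4919, -0.0175, 0.3037]
tcp_rot: [0.684, 0.729, 0.001, 0.002]
contact_force: [0.9, 0.2, -1.0]
opening: -0.001
finger_force: 0.0
```

```bash
python3 - <<'E'
from h import *
import cv2
C=cam("wrist");S=cam("side")[0]["color"][:,:,::-1];a=cv2.imread("pics/side0.png")
z=lambda a:cv2.resize(a,(400,300),interpolation=3)
w=C[0]["color"][:,:,::-1]
m=np.vstack([np.hstack([z(w[100:340,160:480]),z(S[150:450,150:550])]),np.hstack([z(a[195:270,310:410]),z(S[195:270,310:410])])])
cv2.imwrite("pics/v5.png",m);print(ctrl.get_state()["eef_pos"],px(C,[.4913,-.018,.197]))
E
```

```text
[ 0.49065791 -0.01723214  0.3007666 ] (np.float64(313.6875909870609), np.float64(237.91167175815696))
```

View pics/v5.png

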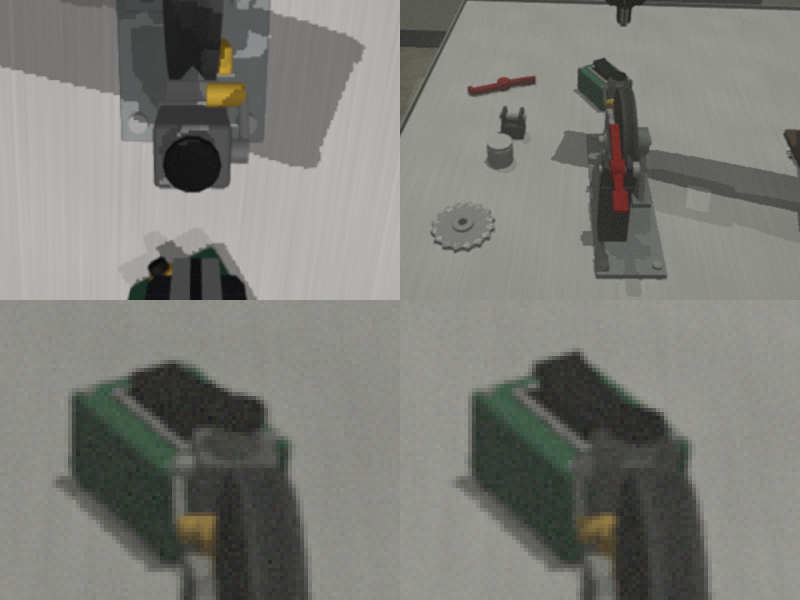

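The plunger head now sits lower, the rocker is still off, the pawl is still clear, and nothing else has moved.

```bash
python3 -c "
from plant import order
print(order.sign_off())"
```

```text
the job is handed in; nothing more can be done
None
```

The governor is reset in the order asked: test drive switched off, pawl snapped clear of the ratchet disc, and plunger latched in. The housing, spare parts and tin look unmoved in the last camera view, and the job was handed in at about 14.5 s with the arm clear; no verdict was returned.

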